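# Show which tap goes into the empty bolt hole

## Robot

A 6-joint arm with a two-finger parallel gripper is mounted at the origin on the work surface; the furniture and walls round the work are solid. World frame = base frame: x ahead of the robot, y to its left, z up, the work surface at z = 0. Lengths are in m, angles in rad, forces in N, time in s.
With the tool pointing down it reaches from about 0.35 to 1 m from the base axis. Payload 7.1 kg.
Tool frame: the origin (TCP) lies between the finger pads; the fingertips stand 22 mm ahead of it and the grasp point (between the pads) lies 3 mm ahead of it; z points along the fingers, y is the line along which they close (so a half turn about z gives the same grasp; the last joint's range is limited). The gripper opens to 85 mm and grips with 20 to 120 N. Pads are 22 mm wide; open, the fingers measure 114 mm over their backs; the gripper's body (76 mm by 85 mm) begins 54 mm behind the grasp point. The pads swing forward as they close: fully open they stand 13 mm farther back than shut.
Start: joints at [1.304, 0.423, 1.63, -0, 1.089, -0.019], TCP at [0.153, 0.606, 0.253] pointing down, gripper open.
Joint ranges: [-3, 3], [-0.9, 2.11], [0.09, 2.58], [-1.31, 4.45], [0.11, 2.69], [-2.54, 2.54]. Speed limits (rad/s): [2.39, 2.39, 3.01, 3.14, 3.14, 3.14].

## Interface

Orientations are given as a rotation vector (axis times angle).
In Python, from rig import manip gives the robot as it stands. The module is installed in compiled form; this text tells all that it offers. Calls block until the motion is done:
- manip.move_to(position, orientation): joint-space move of the TCP to a pose.
- manip.servo_line(position, orientation=None, rate=0.15): straight line of the TCP; orientation=None keeps the orientation; rate is the mean speed in m/s.
- manip.set_joints(angles): joint-space move.
- manip.command_gripper(opening, f_grip=None): finger opening in m; f_grip is the grip in N (None keeps the last); returns when the fingers have stopped.
- manip.hold(seconds).
- manip.solve_ik(position, orientation): joint angles nearest the present ones, or None.
- manip.camera(name): name is "scene" or "top" or "wrist"; returns a dict with "image" (384x512x3 uint8, red, green, blue), "fx", "fy", "cx", "cy" (pixels), "cam_to_world" (4x4, takes a point from camera to world coordinates); the wrist camera has in their place "mount" (4x4, takes a point from camera to tool coordinates, whose origin is the TCP and whose axes are the flange's). Camera axes: x right, y down, z forward; pixel columns grow to the right and rows downward; lengths in m; the calibration is good to about 2 mm. A picture is of the moment at which its call begins: read the wrist's pose just before it. There is no depth.
A pose or a line that the arm cannot do raises manip.IKError and nothing moves.
- manip.sign_off(): hands the job in; it is judged then, once.
Readings, each from a call of its own:
- manip.get_time(): time.
- manip.get_joint_positions(): joint angles.
- manip.get_joint_vel(): joint speeds.
- manip.get_tau(): joint torques, N m.
- manip.get_position(): TCP position.
- manip.get_ee_rot(): TCP orientation.
- manip.get_contact_force(): force on the tool from outside, world axes, zero at the start.
- manip.get_torque(): the same for the moment, N m.
- manip.get_width(): finger opening in m.
- manip.get_grip_force(): force on a finger pad.
Only numpy, scipy, OpenCV 4.12 (cv2) and the standard library are available. Lean on these libraries where they do the work, as an engineer would, in place of code of your own. Each camera call takes 0.05 s, during which the arm holds its last target. There are 200 camera calls.

## Task

One bolt of the flanged bearing is out because its thread has to be cut afresh: show me the tap and the hole. Push the half-open lid of the red tap tin back past upright so that it stays open, point down at the largest tap from just above it for two seconds, then point down at the empty bolt hole of the bearing in the same way and finish while you are still pointing at it. Push only the lid: do not touch the taps, the body of the tin or the bearing, do not shove or lift the tin, and leave the things lying about as they are.

Things in the scene. Friction and masses are not known exactly. Their poses are not given: they have to be found in the camera images.
- tin: Red sheet-steel tap tin, loose on the bench (about 1.6 kg), 203 mm long along its own x, 123 mm deep along its own y (its +y is the front, where the lid's lip is; the hinge is at the back), 46 mm high when shut. Origin: centre of its underside; z up. The walls of the lower part are 34 mm high. Nine taps of growing thickness lie side by side on the flat tray inside, their tops about 20 mm above the bench, each lying front to back, about 20 mm from one to the next along x.
- tin_lid (a joint): Lid of the tin, in rad: 0 shut, 1.57 upright, 1.83 right back against its stop. It starts half open (0.8 to 1.1). The hinge is stiff: the lid stays at any angle where it is left and moves under about 1 N at its lip. The lid is a shallow red pan, 204 mm long, 115 mm from hinge to front edge, with a rim 11 mm deep all round.
- tin_hinge (a point): Middle of the lid's hinge line, 59 mm behind the tin's centre and 34 mm above the bench; the line runs along the tin's x.
- lid_lip (a point): Middle of the small lip on the lid's free front edge, 117 mm from the hinge line; it moves with the lid.
- largest_tap (a point): Upper side of the largest (thickest and longest, about 10 x 64 mm) tap, midway along it. It lies at the end of the row, 20 mm from the tin's side wall at the tin's -x end.
- bearing_unit: Flanged ball bearing bolted on a square steel plate, loose (1.3 kg), 88 x 88 mm, ears 32 mm high, bearing ring 36 mm, bolt heads 42 mm high at most. Four round grey ears stand at the corners, 45 mm from the centre. Three carry a hexagon bolt head, the fourth has an empty 11 mm hole. Origin: centre of its underside, z up. It may lie turned any way.
- empty_hole (a point): Centre of the mouth of the empty bolt hole, level with the top of its ear, 32 mm above the bench. Beyond the bearing stands the grey parts cabinet, 272 mm high, its near corner at about x 0.51, y -0.24 m, between it and the tin: pass in front of that corner (nearer the robot) or above it.
- spare_bolt: M10 bolt with nut, 17 x 57 mm, lying on the bench. Leave alone. Origin: centre of its underside.
- spanner: Combination spanner, 34 x 214 x 9 mm, lying on the bench. Leave alone. Origin: centre of its underside.
- tape_roll: Roll of black tape, 64 mm across, 20 mm high, lying flat. Leave alone. Origin: centre of its underside.

How it is judged:
On the way, in this order (a step that is already met when the one before it is completed fails the run):
1. the lid is pushed back past upright and left there (value of joint tin_lid above 1.55 rad and contact force between each of the fingers, the arm and tin below 0.2 N), for 0.2 s.
2. the fingertips point down at the largest tap and dwell there (horizontal distance between the grasp point and largest_tap below 0.01 m and z of the grasp point in the frame of largest_tap between 0.012 and 0.075 m and value of joint tin_lid above 1.55 rad), for 1.5 s.
3. the fingertips point down at the empty bolt hole and dwell there (horizontal distance between the grasp point and empty_hole below 0.013 m and z of the grasp point in the frame of empty_hole between 0.012 and 0.075 m and value of joint tin_lid above 1.55 rad), for 1.5 s.
At the end, for the whole second after the job is handed in: The fingertips still point down at the empty bolt hole (within 13 mm sideways, at most about 55 mm above it), the lid stands past upright (over 1.55 rad), the tin lies within 30 mm and the bearing within 5 mm of where it was, and the things lying about within 15 mm (all of step 3 and distance of tin from where it was at the start of the episode below 0.03 m and distance of bearing_unit from where it was at the start of the episode below 0.005 m and distance of each of spare_bolt, spanner, tape_roll from where it was at the start of the episode below 0.015 m); the robot touches nothing.
It fails at once if the taps or the body of the tin are touched (only the lid may be) (contact force between any of the fingers, the arm and tin_c0 above 0.5 N or contact force between any of the fingers, the arm and tin_c1 above 0.5 N or contact force between any of the fingers, the arm and tin_c2 above 0.5 N or contact force between any of the fingers, the arm and tin_c3 above 0.5 N or contact force between any of the fingers, the arm and tin_c4 above 0.5 N or contact force between any of the fingers, the arm and tin_c5 above 0.5 N).
It fails at once if the flanged bearing is touched (contact force between any of the fingers, the arm and bearing_unit above 0.5 N).
It fails at once if the tin is lifted, tipped or shoved along the bench (height (world z) of tin above 0.012 m or angle between tin's own z axis and vertical above 0.12 rad or distance of tin from where it was at the start of the episode above 0.03 m).
It fails at once if something lying about is disturbed (distance of any of spare_bolt, spanner, tape_roll from where it was at the start of the episode above 0.015 m).
It also fails if it takes over 64 s, if anything falls off the work surface, if the arm or the gripper's body presses on something with over 40 N, if the wrist force passes 120 N, or if a joint passes its speed limit or range.

## Working session

There is one attempt and no reset: what is moved stays moved. The work goes in short steps, each a Python script; the robot and the scene stay as the last script left them, time stands still between calls to the robot, and variables do not carry over. Pictures are saved under pics/ and viewed, at most 10 in all, crops included, and the job is handed in when it is done.

```bash
mkdir -p pics; cat > h.py <<'E'
import numpy as np, cv2
from rig import manip
from scipy.spatial.transform import Rotation as R
def snap(n,f):
    T=None
    if n=="wrist": T=np.eye(4);T[:3,3]=manip.get_position();T[:3,:3]=R.from_rotvec(manip.get_ee_rot()).as_matrix()
    c=manip.camera(n); cv2.imwrite(f,c["image"][:,:,::-1])
    M=T@c["mount"] if T is not None else np.array(c["cam_to_world"])
    np.savez(f[:-4]+".npz",M=M,k=[c["fx"],c["fy"],c["cx"],c["cy"]])
def world(f,u,v,z):
    d=np.load(f[:-4]+".npz");M=d["M"];fx,fy,cx,cy=d["k"]
    r=M[:3,:3]@np.array([(u-cx)/fx,(v-cy)/fy,1]);o=M[:3,3]
    return o+r*(z-o[2])/r[2]
def pix(f,p):
    d=np.load(f[:-4]+".npz");M=d["M"];fx,fy,cx,cy=d["k"]
    q=M[:3,:3].T@(np.array(p)-M[:3,3]);return fx*q[0]/q[2]+cx,fy*q[1]/q[2]+cy
E
python3 - <<'E'
from h import *
print(manip.get_ee_rot(),manip.get_time())
for n in("top","scene"):
    snap(n,f"pics/{n}.png");d=np.load(f"pics/{n}.npz");print(d["M"].round(3),d["k"])
a=[cv2.imread(f"pics/{n}.png") for n in("top","scene")]
cv2.imwrite("pics/top2.png",cv2.resize(a[0],(800,600),interpolation=2))
E
```

```text
[-3.88260600e-01 -3.11727209e+00  2.40876930e-03] 0.0
[[-1.000e-03 -9.920e-01  1.240e-01  3.310e-01]
 [-1.000e+00  4.000e-03  2.100e-02 -1.080e-01]
 [-2.100e-02 -1.240e-01 -9.920e-01  1.112e+00]
 [ 0.000e+00  0.000e+00  0.000e+00  1.000e+00]] [354.95775702 354.95775702 253.63767122 195.60050636]
[[ 0.868 -0.342  0.359 -0.002]
 [-0.496 -0.584  0.643 -0.928]
 [-0.011 -0.736 -0.676  0.931]
 [ 0.     0.     0.     1.   ]] [462.99018152 462.99018152 258.72378887 184.76723449]
```

View pics/top2.png

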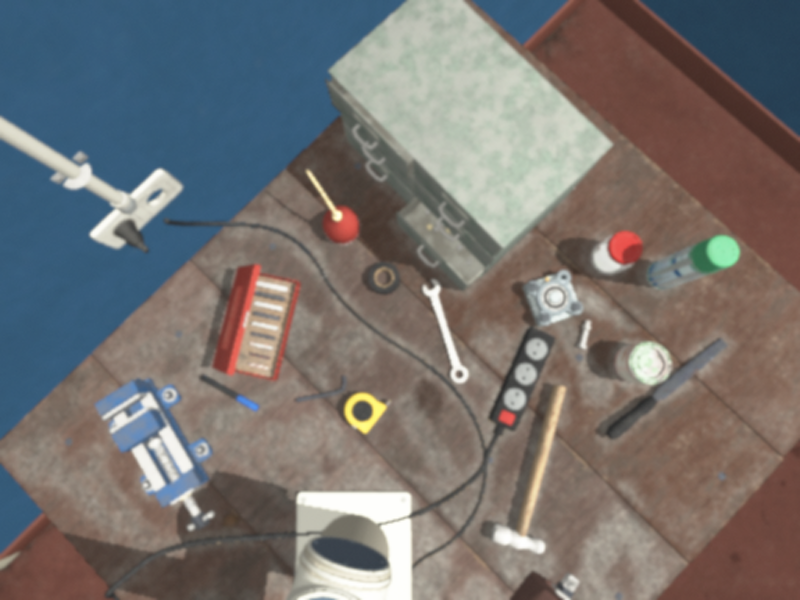

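View pics/scene.png

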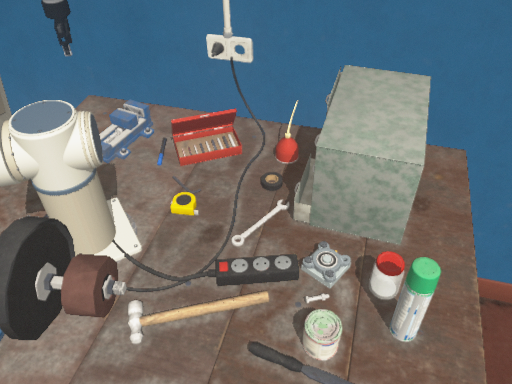

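The tin (800-px view) is centred near (265,325), with its hinge on the left (+y) and its front facing right. The bearing is at (553,297). I'll get close wrist views of both, starting with the bearing and passing in front of the cabinet.

```bash
python3 - <<'E'
from h import *
s=.64
for n,p,z in(("tray mid",(268,327),.02),("front far corner",(300,280),.034),("front near corner",(277,379),.034),("bearing",(553,297),.032),("cab corner",(500,265),.272)):
    print(n,world("pics/top.png",p[0]*s,p[1]*s,z).round(3))
c=manip.camera("wrist");print(np.array(c["mount"]).round(3),c["fx"])
print(manip.get_position(),R.from_rotvec(manip.get_ee_rot()).as_matrix().round(2))
t=world("pics/top.png",268*s,327*s,.02);b=world("pics/top.png",553*s,297*s,.032)
# tool pointing down, tool y along world x-ish
for yaw in (0,np.pi/2,-np.pi/2,np.pi):
    o=(R.from_euler('z',yaw)*R.from_euler('x',np.pi)).as_rotvec()
    for q in (t,b): print(yaw,manip.solve_ik([q[0]-.06,q[1]-.02,.33],o))
E
```

```text
tray mid [0.426 0.17  0.02 ]
front far corner [0.518 0.105 0.034]
front near corner [0.324 0.146 0.034]
bearing [ 0.482 -0.391  0.032]
cab corner [ 0.498 -0.249  0.272]
[[-0.001 -0.964 -0.266  0.066]
 [ 1.    -0.001  0.     0.001]
 [-0.001 -0.266  0.964 -0.121]
 [ 0.     0.     0.     1.   ]] 326.1616952146541
[0.15315686 0.60553385 0.25271491] [[-0.97  0.25 -0.  ]
 [ 0.25  0.97 -0.  ]
 [ 0.   -0.   -1.  ]]
0 [ 3.58988252e-01 -3.05520322e-02  2.01588515e+00 -4.44089210e-16
  1.15625953e+00  1.92978458e+00]
0 [-7.92748679e-01  2.92468084e-01  1.63654327e+00 -4.44089210e-16
  1.21258130e+00  7.78047648e-01]
1.5707963267948966 [ 3.58988252e-01 -3.05520322e-02  2.01588515e+00 -4.44089210e-16
  1.15625953e+00  3.58988252e-01]
1.5707963267948966 [-0.79274868  0.29246808  1.63654327  0.          1.2125813  -0.79274868]
-1.5707963267948966 None
-1.5707963267948966 [-7.92748679e-01  2.92468084e-01  1.63654327e+00 -4.44089210e-16
  1.21258130e+00  2.34884397e+00]
3.141592653589793 [ 0.35898825 -0.03055203  2.01588515  0.          1.15625953 -1.21180807]
3.141592653589793 [-0.79274868  0.29246808  1.63654327  0.          1.2125813  -2.36354501]
```

```bash
cat >> h.py <<'E'
def down(yaw): return (R.from_euler('z',yaw)*R.from_euler('x',np.pi)).as_rotvec()
E
python3 - <<'E'
from h import *
yaw=-1.88
manip.move_to([.42,.138,.30],down(yaw))
manip.command_gripper(0.0)
snap("wrist","pics/w1.png");print(manip.get_time(),manip.get_joint_positions(),manip.get_contact_force())
cv2.imwrite("pics/w1b.png",cv2.resize(cv2.imread("pics/w1.png"),(800,600),interpolation=2))
E
```

```text
Traceback (most recent call last):
rig.IKError: the arm cannot take that pose within its joint ranges
```

```bash
python3 - <<'E'
from h import *
for yaw in (-1.9,-1.95,-2,-2.1,-2.2,-2.4):
    try:
        manip.move_to([.42,.138,.30],down(yaw))
    except manip.IKError: continue
    print(yaw);break
manip.command_gripper(0.0)
snap("wrist","pics/w1.png");print(manip.get_time(),manip.get_joint_positions(),manip.get_contact_force())
cv2.imwrite("pics/w1b.png",cv2.resize(cv2.imread("pics/w1.png"),(800,600),interpolation=2))
E
```

```text
-1.9
3.1083 [ 2.90521425e-01  8.69235194e-02  1.96821810e+00  7.83770259e-06
  1.08643917e+00 -2.52187305e+00] [ 0.26786549  0.62759139 -0.49571064]
```

View pics/w1b.png

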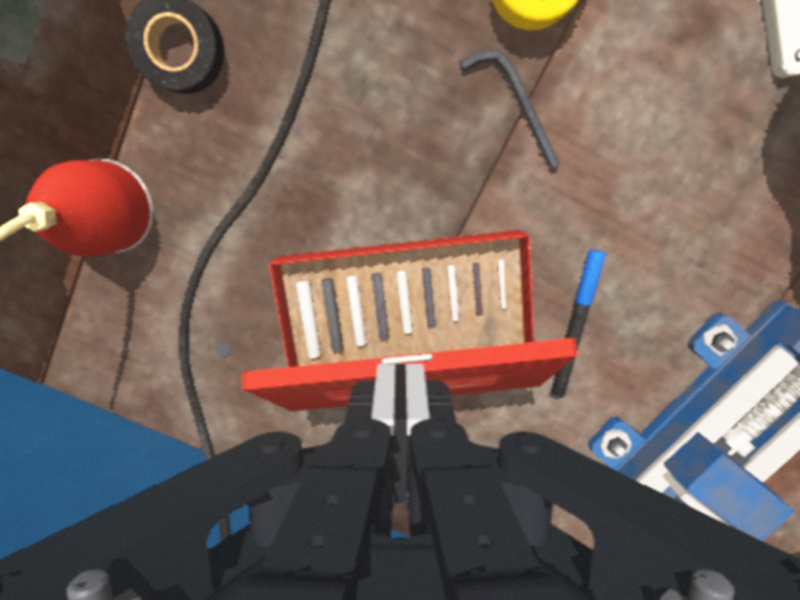

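The wrist view shows the open tray. The front corners are at (272,262) and (528,234), the largest tap runs from (302,282) to (314,358), and the lid lip is at (407,358).

```bash
python3 - <<'E'
from h import *
s=.64
W=lambda u,v,z:world("pics/w1.png",u*s,v*s,z)
a=W(272,262,.034);b=W(528,234,.034);print(a,b,np.linalg.norm(a-b))
X=(b-a)/np.linalg.norm(b-a);X[2]=0;Y=np.cross([0,0,1],X);C=(a+b)/2-Y*.0615;C[2]=0
print("tin",C,"yaw",np.arctan2(X[1],X[0]))
T=W(308,320,.02);print("tap",T,"in tin",(T-C)@X,(T-C)@Y, "len",np.linalg.norm(W(302,280,.018)-W(314,360,.018)))
L0=W(407,358,.12);
for th in(.8,.85,.9,.95,1,1.05,1.1):
    z=.034+.117*np.sin(th);L=W(407,358,z);print(th,(L-C)@X,(L-C)@Y+.059,.117*np.cos(th))
np.savez("tin.npz",C=C,X=X,Y=Y,T=T)
E
```

```text
[0.51636042 0.11298991 0.034     ] [0.32403409 0.15600496 0.034     ] 0.1970779297152846
tin [0.4336205  0.19451465 0.        ] yaw 2.9215572971704065
tap [0.51128124 0.16876975 0.02      ] in tin -0.0814075106151335 0.0081736300204234 len 0.06967972750456358
0.8 -0.001043898543851476 0.06342946731352606 0.08151468499361836
0.85 -0.0009300497851077989 0.06498782265109067 0.07721802806854292
0.9 -0.0008225028872679152 0.06645991847485486 0.07272836628766774
0.95 -0.0007215266615670357 0.06784207531191191 0.06805692146727438
1 -0.0006273734959821432 0.06913083848998258 0.06321536978657236
1.05 -0.000540278724392993 0.07032298677229652 0.05821581260333206
1.1 -0.0004604600383706216 0.07141554040900683 0.05307074620679255
```

```bash
python3 - <<'E'
from h import *
t=np.load("tin.npz");C,X,Y=t["C"],t["X"],t["Y"];o=down(-1.95)
P=lambda f,z:C+Y*(f-.059)+[0,0,z]
manip.servo_line(P(.13,.27),o,rate=.15)
manip.servo_line(P(.13,.127),rate=.12)
F0=np.array(manip.get_contact_force())
for f in np.arange(.11,.0,-.012):
    manip.servo_line(P(f,.127),rate=.05)
    F=np.array(manip.get_contact_force())-F0;print(round(f,3),(F@Y).round(2),F.round(2),round(manip.get_time(),1))
    if np.linalg.norm(F)>8: break
snap("scene","pics/s2.png")
snap("wrist","pics/w2.png")
a=[cv2.imread(f"pics/{n}.png") for n in("s2","w2")]
cv2.imwrite("pics/c2.png",np.hstack([cv2.resize(a[0][80:200,130:290],(400,300)),cv2.resize(a[1],(400,300))]))
E
```

```text
0.11 -0.36 [0.61 0.24 0.33] 5.4
0.098 -0.61 [-0.03  0.63  1.16] 5.8
0.086 -1.27 [ 0.51  1.19 -0.1 ] 6.2
0.074 0.01 [ 0.71 -0.17  0.59] 6.5
0.062 13.78 [ -9.   -12.11  36.82] 6.9
```

View pics/c2.png

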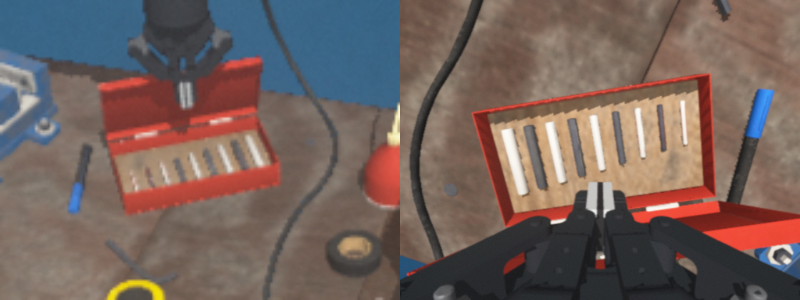

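The lid moved to about 1.2 rad, then its lip met the gripper's wide linkage about 38 mm above the fingertips, giving 37 N upward. I'll back off and push again with only the last 20 mm of the fingers.

```bash
python3 - <<'E'
from h import *
t=np.load("tin.npz");C,X,Y=t["C"],t["X"],t["Y"]
P=lambda f,z:C+Y*(f-.059)+[0,0,z]
manip.servo_line(P(.085,.127),rate=.08)
print(manip.get_contact_force())
manip.servo_line(P(.085,.149),rate=.1);manip.hold(.2)
F0=np.array(manip.get_contact_force());print(F0)
for f in np.arange(.077,.0,-.008):
    manip.servo_line(P(f,.149 if f>.06 else .153),rate=.04)
    F=np.array(manip.get_contact_force())-F0;print(round(f,3),(F@Y).round(2),F.round(2),round(manip.get_time(),1))
    if np.linalg.norm(F)>7: break
snap("scene","pics/s3.png");snap("wrist","pics/w3.png")
a=[cv2.imread(f"pics/{n}.png") for n in("s3","w3")]
cv2.imwrite("pics/c3.png",np.hstack([cv2.resize(a[0][80:200,130:290],(400,300)),cv2.resize(a[1],(400,300))]))
E
```

```text
[-0.07558068  0.39501366  0.29739088]
[-0.86428552 -0.02185615  0.36917991]
0.077 0.14 [ 0.65 -0.29 -0.83] 8.4
0.069 -0.07 [ 0.43 -0.03 -1.02] 8.7
0.061 0.66 [ 0.15 -0.71 -0.03] 9.1
0.053 -0.62 [ 0.87  0.44 -0.86] 9.5
0.045 -0.19 [-0.34  0.27 -0.07] 9.8
0.037 -0.07 [ 0.78 -0.1  -0.85] 10.2
0.029 -0.45 [ 0.2   0.41 -0.89] 10.5
0.021 -0.02 [ 0.43 -0.07  0.44] 10.9
0.013 0.09 [ 0.22 -0.14 -0.01] 11.2
0.005 -0.59 [ 0.53  0.48 -1.33] 11.6
```

View pics/c3.png

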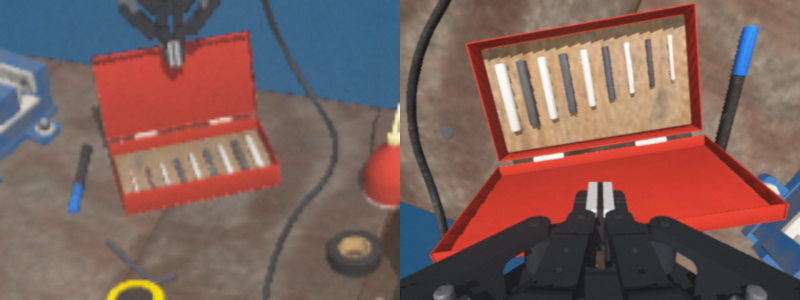

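```bash
python3 - <<'E'
from h import *
t=np.load("tin.npz");C,X,Y=t["C"],t["X"],t["Y"]
P=lambda f,z:C+Y*(f-.059)+[0,0,z]
F0=np.array(manip.get_contact_force())
for f in(.002,-.001):
    manip.servo_line(P(f,.153),rate=.03);print(np.array(manip.get_contact_force())-F0)
manip.servo_line(P(.04,.153),rate=.1)
manip.servo_line(P(.12,.28),rate=.2);manip.hold(.3)
snap("wrist","pics/w4.png");print(manip.get_time())
cv2.imwrite("pics/w4b.png",cv2.resize(cv2.imread("pics/w4.png"),(800,600),interpolation=2))
E
```

```text
[-0.97174005  0.0024556  -0.78671695]
[-0.05245492  0.55215627 -0.32849565]
13.9667
```

View pics/w4b.png

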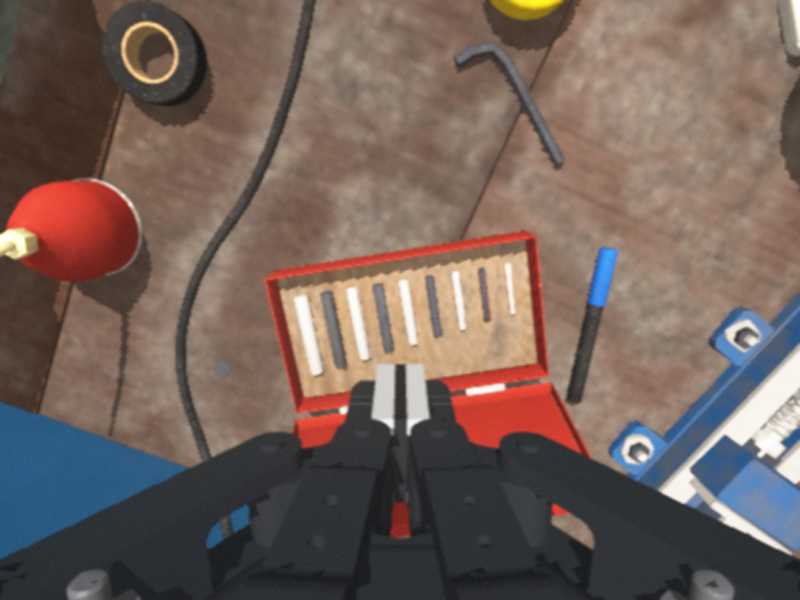

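The lid now stands well back and the taps are clear. The largest tap runs from (298,296) to (316,374). Next I'll re-measure it and check the lid angle by projecting the lid's top edge into a scene picture.

```bash
python3 - <<'E'
from h import *
s=.64
W=lambda u,v,z:world("pics/w4.png",u*s,v*s,z)
a=W(267,275,.034);b=W(535,233,.034)
X=(b-a)/np.linalg.norm(b-a);X[2]=0;Y=np.cross([0,0,1],X);C=(a+b)/2-Y*.0615;C[2]=0
T=W(307.5,335,.02);t=np.load("tin.npz");print("tin",C,t["C"],np.arctan2(X[1],X[0]),"tap",T,t["T"],(T-C)@X,(T-C)@Y)
np.savez("tin2.npz",C=C,X=X,Y=Y,T=T)
snap("scene","pics/s4.png");im=cv2.imread("pics/s4.png");k=5;x0,y0=150,60
im=cv2.resize(im[y0:y0+110,x0:x0+110],None,fx=k,fy=k,interpolation=2)
for th,c in((1.45,(255,0,0)),(1.6,(0,255,0)),(1.75,(0,255,255))):
    pts=[]
    for x in(-.102,.102):
        for p in(0,.011):
            f=.115*np.cos(th)+p*np.sin(th);z=.034+.115*np.sin(th)-p*np.cos(th)
            u,v=pix("pics/s4.png",C+X*x+Y*(f-.059)+[0,0,z]);pts.append((int((u-x0+.5)*k),int((v-y0+.5)*k)))
    cv2.line(im,pts[0],pts[2],c,1);cv2.line(im,pts[1],pts[3],c,1)
cv2.imwrite("pics/c4.png",im)
E
```

```text
tin [0.43331475 0.19285416 0.        ] [0.4336205  0.19451465 0.        ] 2.9192018216586484 tap [0.51179052 0.167957   0.02      ] [0.51128124 0.16876975 0.02      ] -0.08203451076723625 0.0069752213221808855
```

View pics/c4.png

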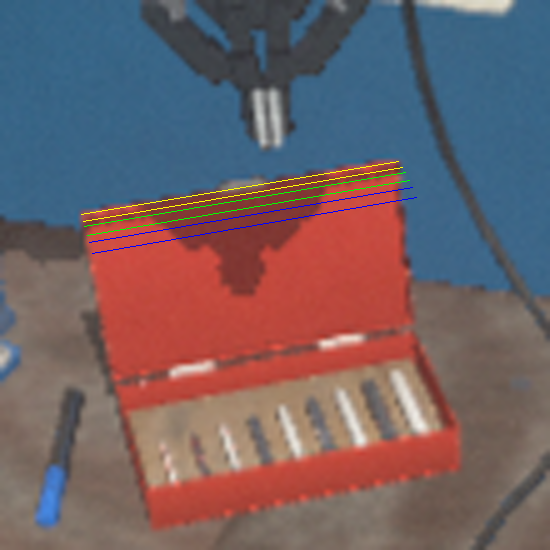

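The lid is at about 1.75 rad: its top edge lies on the yellow line. Now I'll point at the tap, then go in front of the cabinet corner and look at the bearing.

```bash
python3 - <<'E'
from h import *
T=np.load("tin2.npz")["T"]
manip.servo_line([T[0],T[1]-.01,.24],rate=.15)
manip.servo_line([T[0],T[1],.09],rate=.12)
manip.hold(2.2);print(manip.get_position(),manip.get_contact_force(),manip.get_time())
manip.servo_line([T[0],T[1]-.01,.25],rate=.15)
manip.move_to([.40,.02,.33],down(-2.3))
manip.move_to([.36,-.29,.33],down(2.46))
manip.servo_line([.443,-.36,.30],rate=.15)
manip.hold(.2)
snap("wrist","pics/w5.png");print(manip.get_time(),manip.get_joint_positions())
cv2.imwrite("pics/w5b.png",cv2.resize(cv2.imread("pics/w5.png"),(800,600),interpolation=2))
E
```

```text
[0.51181701 0.16797484 0.09001114] [-0.68866451  0.10317609 -0.70580876] 18.45
22.8083 [-7.03273834e-01  2.91014054e-01  1.70920756e+00  2.57610130e-05
  1.14080673e+00 -1.59248880e+00]
```

View pics/w5b.png

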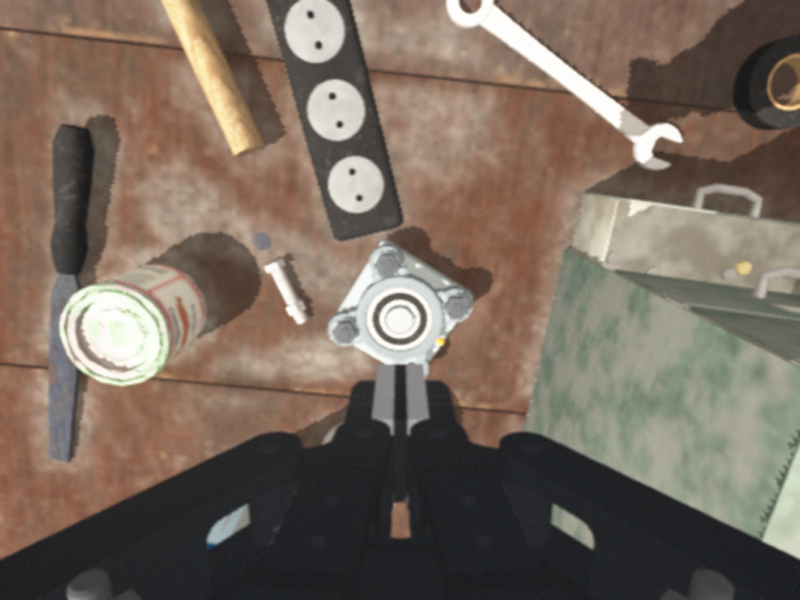

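Bolt heads are at (388,261), (456,303) and (344,329). The empty ear is the fourth one, hidden behind the fingers near (412,372). I'll compute it, step back and confirm.

```bash
python3 - <<'E'
from h import *
s=.64
W=lambda u,v,z:world("pics/w5.png",u*s,v*s,z)
a,b,c=W(388,261,.039),W(456,303,.039),W(344,329,.039);m=W(399,319,.036)
H=b+c-a;d=np.linalg.norm
print(d(a-b),d(a-c),d(b-c),"ctr",(b+c)/2,m,"hole",H,2*m-a)
manip.servo_line([.398,-.324,.27],rate=.15);manip.hold(.2)
snap("wrist","pics/w6.png");H[2]=.032;u,v=pix("pics/w6.png",H);print(u,v,manip.get_time())
im=cv2.imread("pics/w6.png");x0,y0=int(u)-60,int(v)-60
k=5;im=cv2.resize(im[y0:y0+100,x0:x0+120],None,fx=k,fy=k,interpolation=2)
cv2.drawMarker(im,(int((u-x0+.5)*k),int((v-y0+.5)*k)),(0,0,255),0,12);print(x0,y0,H)
cv2.imwrite("pics/c6.png",im)
E
```

```text
0.06232919514769799 0.0647796458247995 0.09039364692241615 ctr [ 0.48131146 -0.38900787  0.039     ] [ 0.48357922 -0.39146861  0.036     ] hole [ 0.52089377 -0.4097721   0.039     ] [ 0.52542928 -0.4146936   0.033     ]
263.32290647778865 284.64262344807685 23.6417
203 224 [ 0.52089377 -0.4097721   0.032     ]
```

View pics/c6.png

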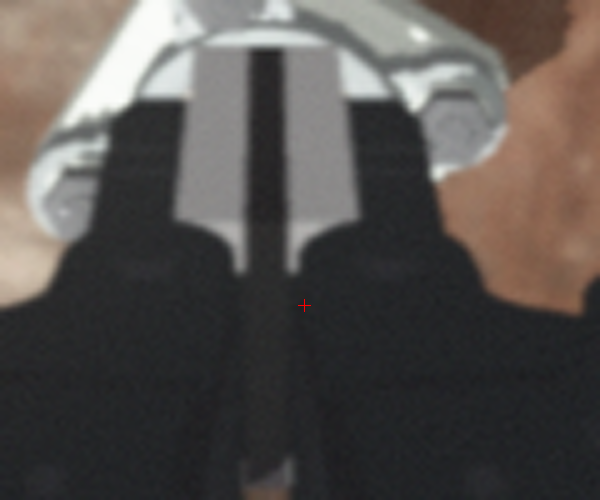

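I moved the wrong way: the ear is hidden, so I need to be farther out. First I'll check the room round the hole (cabinet face, red-lidded can), then look from above it.

```bash
python3 - <<'E'
from h import *
s=.64
W=lambda u,v,z:world("pics/top.png",u*s,v*s,z)
H=np.array([.523,-.412])
A=W(500,263,.272)[:2];B=W(611,146,.272)[:2];n=np.array([[0,1],[-1,0]])@(B-A);n/=np.linalg.norm(n)
print("cab",A,B,"dist",(H-A)@n,"n",n)
for p,z in(((627,247),.1),((627,247),.14),((600,262),.0),((719,252),.2),((652,275),0)): print(p,z,W(*p,z).round(3))
manip.move_to([.40,-.33,.33],down(2.46+.3));manip.servo_line([.51,-.405,.32],rate=.15);manip.hold(.2)
snap("wrist","pics/w7.png");print(manip.get_time())
cv2.imwrite("pics/w7b.png",cv2.resize(cv2.imread("pics/w7.png"),(800,600),interpolation=2))
E
```

```text
cab [ 0.50161366 -0.24942485] [ 0.68754941 -0.42758104] dist 0.10259157739592942 n [-0.6918401  -0.72205074]
(627, 247) 0.1 [ 0.565 -0.513  0.1  ]
(627, 247) 0.14 [ 0.556 -0.497  0.14 ]
(600, 262) 0.0 [ 0.558 -0.497  0.   ]
(719, 252) 0.2 [ 0.533 -0.623  0.2  ]
(652, 275) 0 [ 0.53 -0.6   0.  ]
25.325
```

View pics/w7b.png

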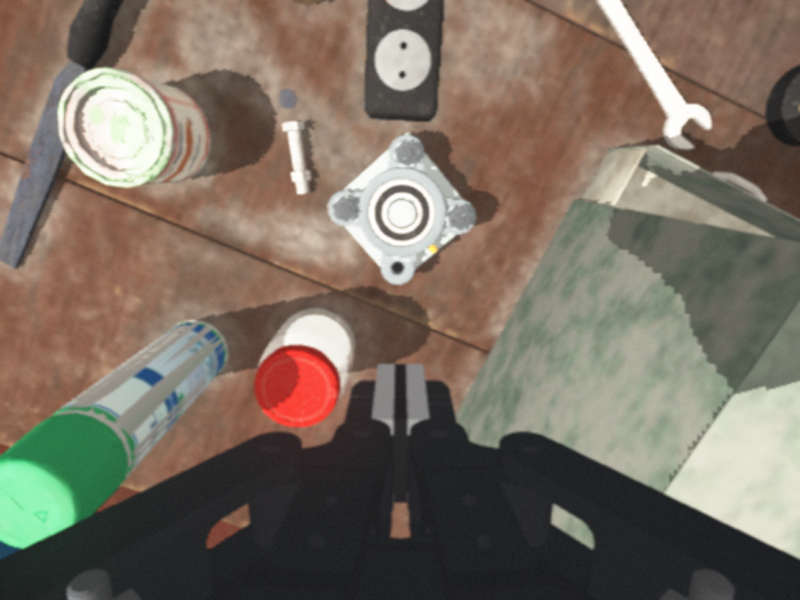

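The hole is clearly visible at (397,267). The red-lidded can top is at (297,387).

```bash
python3 - <<'E'
from h import *
s=.64
W=lambda u,v,z:world("pics/w7.png",u*s,v*s,z)
H=W(397,267,.032);b=[W(*p,.039) for p in((407,150),(461,216),(345,208))]
print("hole",H,"from bolts",b[1]+b[2]-b[0],"dist to bolts",[np.linalg.norm((x-H)[:2]).round(4) for x in b])
for z in(.06,.09,.12,.15): print(z,W(297,387,z),world("pics/top.png",626*s,247*s,z))
np.save("hole.npy",H)
E
```

```text
hole [ 0.52337995 -0.41097997  0.032     ] from bolts [ 0.52533806 -0.40958214  0.039     ] dist to bolts [np.float64(0.0918), np.float64(0.0654), np.float64(0.0629)]
0.06 [ 0.57995397 -0.52141369  0.06      ] [ 0.57453309 -0.52690134  0.06      ]
0.09 [ 0.56960098 -0.51019189  0.09      ] [ 0.56759461 -0.51495541  0.09      ]
0.12 [ 0.55924799 -0.49897008  0.12      ] [ 0.56065614 -0.50300949  0.12      ]
0.15 [ 0.54889501 -0.48774828  0.15      ] [ 0.55371766 -0.49106356  0.15      ]
```

```bash
python3 - <<'E'
from h import *
H=np.load("hole.npy")
manip.servo_line([H[0],H[1],.30],down(2.6),rate=.1)
manip.servo_line([H[0],H[1],.097],rate=.1)
manip.hold(2.2);print(manip.get_position(),manip.get_contact_force(),manip.get_time())
print(manip.sign_off())
E
```

```text
[ 0.52339306 -0.41097894  0.09701323] [-0.218205    0.18786494  0.38974534] 30.1083
the job is handed in; nothing more can be done
None
```

The job is handed in at about 30 s: the lid stands open at about 1.75 rad, I pointed at the largest tap for 2.2 s, and the gripper is still pointing at the empty bolt hole. My first push on the lid jammed its lip against the gripper for a moment (about 37 N upward); I backed off and redid it, and the tin measured within 2 mm of where it had been. The verdict was not shown.

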